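Flip the job marker of the finished part

TASK

The steel plate with the upright round post is finished. With a fingertip, gently push the hinged marker paddle in front of its tray up and right over its axle, until it lies fully down on the tray's side with the round disc showing on top. Leave the other two markers as they are, and do not pick up, carry or shift the parts in the trays or anything else on the bench.

Things in the scene. Friction and masses are not known exactly. Their poses are not given: they have to be found in the camera images.
- tray_post: One of three like boards side by side (about 250 mm apart, any order), screwed down: wood, 235 x 100 x 10 mm, marker at its near end, at its far end a 90 mm square tray (rim 28 mm high, centre at x = 137 mm) with the plate with the post. Origin on the bench below the marker's axle; +x from marker to tray (away from the robot within 0.28 rad), +y along the axle, z up.
- flag_post (a joint): Paddle of the post job, an aluminium plate hinged at one end. 0 = level, sticking out to the robot's side (board -x), two dark bars on top; grows as the free edge is raised over the axle; pi/2 = upright; pi (hard stop) = level on the tray's side (+x), dark disc on top. Starts at 0 to 0.3. A stiff hinge (0.035 N m, 0.6 N at 60 mm) keeps it wherever it is left: it does not fall or spring.
- flag_post_pivot (a point): Middle of the post job's axle, 90 mm above the bench, at the paddle's mid-thickness. The paddle turns between two steel ears (26 mm along x, 7 mm thick, inner faces 61 mm apart, tops 100 mm above the bench). Below the paddle is free space, 78 mm high over the board (which ends 50 mm from the axle on the robot's side) and 88 mm over the bench.
- flag_post_edge (a point): Middle of the free edge of the post job's paddle, 85 mm from the axle; moves with it. The paddle is 85 mm long, 50 mm wide, 4 mm thick.
- job_post: The finished job, loose in its tray: steel plate 60 x 54 x 8 mm with an upright round post, 24 mm diameter, its top 54 mm above the plate's underside. Origin at the centre of the underside. Not to be moved.
- job_ring: Unfinished or earlier job in another tray, loose: thick steel ring, 58 mm outer diameter, 32 mm hole, 24 mm high. Origin at the centre of the underside. Not to be moved.
- flag_ring_edge (a point): Middle of the free edge of the ring job's marker, same make and sizes as the post job's; starts laid over towards its tray with the disc on top. To be left as it is.
- job_block: Unfinished or earlier job in another tray, loose: flat steel block 62 x 44 x 18 mm. Origin at the centre of the underside. Not to be moved.
- flag_block_edge (a point): Middle of the free edge of the block job's marker, same make and sizes as the post job's; starts towards the robot with the bars on top. To be left as it is.
- screwdriver: Bystander: screwdriver with a black handle lying on the bench between the boards. Not to be moved.
- file: Bystander: flat file 200 mm long with a wooden handle, 20 mm high, lying between the boards. Not to be moved.
- hammer: Bystander: hammer lying at the right side of the bench. Not to be moved.
- wrench: Bystander: wrench lying at the left side of the bench. Not to be moved.
- oil_can: Bystander: steel oil can 54 mm in diameter, 120 mm high, standing at the left. Not to be moved.
- cup: Bystander: white mug 72 mm in diameter, 80 mm high, standing at the right. Not to be moved.
- bushing: Bystander: brass flanged bushing 44 mm in diameter, 35 mm high, standing between the boards and the robot. Not to be moved.

How it is judged:
By the outcome, as a careful person would: the job done as asked, in the order asked, and still so for the second after the job is handed in, with the robot touching nothing.
It also fails if it takes over 43 s, if anything falls off the work surface, if the arm or the gripper's body presses on something with over 40 N, if the wrist force passes 120 N, or if a joint passes its speed limit or range.

ROBOT

A 6-joint arm with a two-finger parallel gripper is mounted at the origin on the work surface. World frame = base frame: x ahead of the robot, y to its left, z up, the work surface at z = 0. Lengths are in m, angles in rad, forces in N, time in s.
With the tool pointing down it reaches from about 0.325 to 0.9 m from the base axis. Payload 3.5 kg.
Tool frame: the origin (TCP) lies midway between the tips of the shut fingers; the grasp point (between the pads) lies 19 mm behind it; z points along the fingers, y is the direction in which the jaws open and shut (so a half turn about z gives the same grasp; the last joint's range is limited). The gripper opens to 85 mm and grips with 20 to 120 N. Pads are 22 mm wide; open, the fingers measure 114 mm over their backs; the gripper's body (76 mm by 85 mm) begins 54 mm behind the grasp point. The pads swing forward as they close: fully open they stand 13 mm farther back than shut.
Start: joints at [-1.31, 0.276, -0.026, 1.268, 0, 1.467], TCP at [0.222, -0.584, 0.231] pointing down, gripper open.
Joint ranges: [-3.12, 3.12], [-0.85, 1.88], [-1.08, 1.24], [-1.95, 2.15], [-1.57, 1.53], [-3.14, 3.14]. Speed limits (rad/s): [2.57, 2.57, 3.14, 3.14, 3.14, 3.14].

INTERFACE

Orientations are given as a unit quaternion [w, x, y, z].
In Python, from bench import manip gives the robot as it stands.
- The arm moves only by the tool step_arm, never from a script. Its argument "moves" is one flat list of numbers, 7 for each row, row after row: the turn, a rotation vector about the world's x, y, z in rad, then the shift along the world's x, y, z in cm, then the opening, from 0 (shut) to 1 (fully open). A call has 1 to 8 rows; each row shifts and turns the pose as measured when the row begins; what a row does not reach is not made up. A row lasts 1/10 s, in which the tool goes at most 50 mm and 8.59 degrees, less where a joint would pass 70% of its speed; a pose out of reach is approached as far as the arm can. A call is refused whole if a number of a shift passes 5 or a number of a turn 0.15, either way. A call with a gripper value outside its range is refused whole. The fingers move at their own pace and stop on an object; "squeeze" is the grip in N (left out, the last holds). Time passes only in rows, so rows that do not move let the fingers close. It gives the time, the measured TCP pose, the force and the opening at its end, in the units of the state.
- manip.get_obs(): the state, without advancing time (a new reading comes with each control period).
- manip.snapshot(name): name is "scene" or "top"; returns a dict with "img" (420x560x3 uint8, red, green, blue), "fovy" (degrees; the focal length in pixels is half the picture's height over the tangent of half this angle, whatever the lens; pixels are square), "cx", "cy" (the principal point, pixels), "R" (3x3) and "t" (3): a world point X has camera coordinates R X + t. Camera axes: x right, y down, z forward; pixel columns grow to the right and rows downward; lengths in m; the calibration is good to about 2 mm. A picture is of the moment at which its call begins. There is no depth.
- manip.sign_off(): hands the job in, once; it reports no verdict.
The state is a dict: "clock": time; "joints": joint angles; "qd": joint speeds; "tau": joint torques, N m; "eef_pos": TCP position; "ee_rot": TCP orientation; "wrist_force": force on the tool from outside, world axes, zero at the start; "wrist_torque": the same for the moment, N m; "opening": opening from 0.0 (shut) to 1.0 (fully open).
Only numpy, scipy, OpenCV 4.12 (cv2) and the standard library are available. Lean on these libraries where they do the work, as an engineer would, in place of code of your own. Each camera call takes 0.05 s, during which the arm holds its last target. There are 200 camera calls.

## Working session

There is one attempt and no reset: what is moved stays moved. The work goes in short steps, Python scripts to look and compute and a tool call to move; the robot and the scene stay as the last step left them, time stands still between calls to the robot, and variables do not carry over. Pictures are saved under pics/ and viewed, about 8 in all and at most 12, crops included, and the job is handed in when it is done.

Besides the shell and the picture viewer there is one more tool, called after "Request:" as name(argument=value, ...) on one line, values as JSON. step_arm: Moves the arm, as the interface text tells. Its arguments: {"type":"object","properties":{"moves":{"type":"array"},"squeeze":{"type":"number"}},"required":["moves"]}

```bash
mkdir -p pics
cat > h.py <<'E'
import numpy as np, cv2
from bench import manip
def snap(n,f):
    s=manip.snapshot(n); cv2.imwrite('pics/'+f,s['img'][:,:,::-1]); np.savez('pics/'+f+'.npz',**s); return s
def ray(s,u,v,z):
    f=210/np.tan(np.radians(float(s['fovy']))/2); R=s['R']; t=s['t']
    d=R.T@np.array([(u-s['cx'])/f,(v-s['cy'])/f,1]); c=-R.T@t
    return c+d*(z-c[2])/d[2]
def proj(s,X):
    f=210/np.tan(np.radians(float(s['fovy']))/2); p=s['R']@np.array(X)+s['t']; return p[:2]/p[2]*f+[s['cx'],s['cy']]
E
python3 - <<'E'
from h import *
for n in('scene','top'):
    s=snap(n,n+'0.png'); print(n,s['fovy'],s['cx'],s['cy'],-s['R'].T@s['t'])
print(manip.get_obs())
a=[cv2.imread(f'pics/{n}0.png') for n in('scene','top')]
E
```

```text
scene 44.57114303331231 283.6975351773051 204.8923256141566 [1.13641701 0.64847484 1.03805378]
top 51.96803859974819 276.9310118822377 209.14974930035535 [ 0.45221986 -0.00855162  1.27794897]
{'clock': 0.1, 'joints': array([-1.31040788e+00,  2.77081053e-01, -2.77512658e-02,  1.26801838e+00,
       -2.55597508e-05,  1.46743858e+00]), 'qd': array([ 0.00050771, -0.0011165 ,  0.00272915, -0.00096794,  0.00106774,
       -0.00024345]), 'tau': array([-1.32010473e-04, -4.46706498e+01,  2.96129680e+01,  8.43857619e-03,
       -1.67701392e-04,  8.39715764e-08]), 'eef_pos': array([ 0.222184  , -0.58340715,  0.23025301]), 'ee_rot': array([-1.02301800e-03,  9.83506106e-01,  1.80872012e-01, -9.33074430e-05]), 'wrist_force': array([ 0.38395394, -0.18074331,  0.13603832]), 'wrist_torque': array([0.01400348, 0.01330857, 0.03613005]), 'opening': 1.001589209945029}
```

View pics/scene0.png

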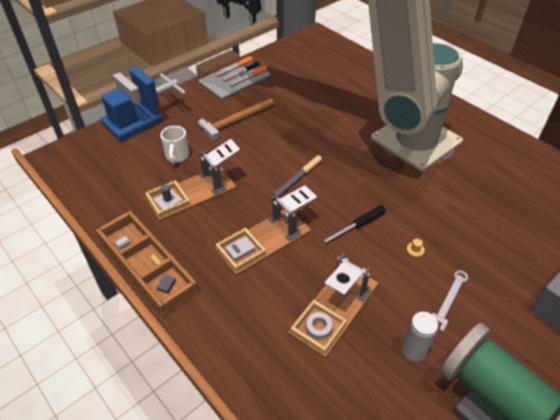

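View pics/top0.png

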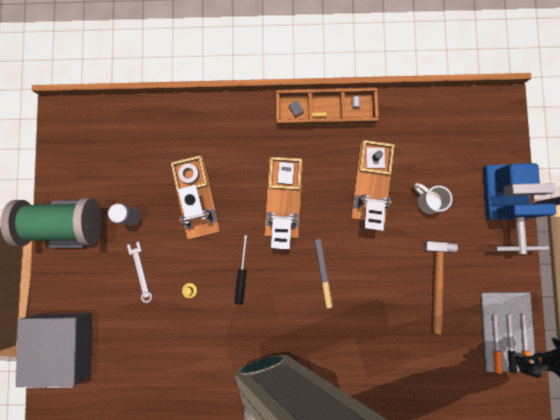

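The top view has the post tray at about (376,157), with its paddle at (375,215) showing bars. The ring is on the left and the block in the middle. I'll zoom in on the post board.

Run:
```python
import cv2,numpy as np
a=cv2.imread('pics/top0.png')[130:240,335:415]; b=cv2.imread('pics/scene0.png')[125:225,135:250]
A=cv2.resize(a,None,fx=5,fy=5,interpolation=2); B=cv2.resize(b,None,fx=3.4,fy=3.4,interpolation=2)
B=cv2.copyMakeBorder(B,0,A.shape[0]-B.shape[0],0,0,0)
cv2.imwrite('pics/z.png',np.hstack([A,B]))
```

```text
(no output)
```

View pics/z.png

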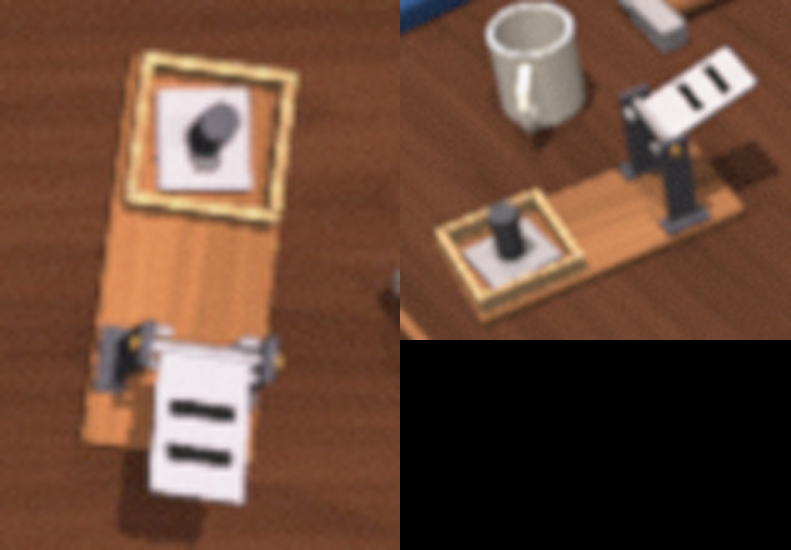

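Run:
```python
from h import *
T=dict(np.load('pics/top0.png.npz')); S=dict(np.load('pics/scene0.png.npz'))
t=lambda u,v:(335+u/5,130+v/5); s=lambda u,v:(135+(u-400)/3.4,125+v/3.4)
c=np.array([ray(T,*t(*p),.028) for p in[(145,52),(298,73),(280,222),(127,205)]])
print(c.round(3),c.mean(0))
x=(c[0]-c[3]+c[1]-c[2])[:2]; y=(c[0]-c[1]+c[3]-c[2])[:2]
print('yaw',np.arctan2(x[1],x[0]),np.arctan2(-y[0],y[1]))
b=[ray(T,*t(*p),.01) for p in [(82,440)]];print('board near left',b)
def tri(a,b):
    P=[]
    for q in(T,S):
        f=210/np.tan(np.radians(float(q['fovy']))/2);K=np.array([[f,0,q['cx']],[0,f,q['cy']],[0,0,1]]);P.append(K@np.c_[q['R'],q['t']])
    X=cv2.triangulatePoints(P[0],P[1],np.array(a,float),np.array(b,float))[:,0]; return X[:3]/X[3]
for n,a,b in[('edgeL',(150,490),(757,82)),('edgeR',(245,503),(730,47)),('bar1c',(199,455),(718,79)),('bar2c',(202,410),(691,96)),('axL',(158,345),(660,140)),('axR',(255,350),(637,100))]:
    print(n,tri(t(*a),s(*b)).round(4))
for th in(x,): 
    d=x/np.linalg.norm(x); print('pivot',c.mean(0)[:2]-.137*d, d)
```

```text
[[ 0.777 -0.249  0.028]
 [ 0.763 -0.338  0.028]
 [ 0.674 -0.324  0.028]
 [ 0.686 -0.235  0.028]] [ 0.72509397 -0.2864957   0.028     ]
yaw -0.15566827757499319 -0.14714343051500176
board near left [array([ 0.54972617, -0.20683678,  0.01      ])]
edgeL [ 0.5135 -0.2265  0.108 ]
edgeR [ 0.5042 -0.2759  0.1087]
bar1c [ 0.5322 -0.2544  0.1038]
bar2c [ 0.5573 -0.2583  0.0976]
axL [ 0.5985 -0.2411  0.0858]
axR [ 0.5899 -0.2894  0.092 ]
pivot [ 0.58975055 -0.26525517] [ 0.98790814 -0.15504033]
```

The pivot is at about (0.590, -0.265, 0.09). The board axis d is (0.988, -0.153), and the paddle sits at about 0.2 rad. Next I stage in front of the paddle with the fingers shut and the tool x axis aligned to the board.

Request:
step_arm(moves=[0,0,-0.065,2.2,4.3,0,0,0,0,-0.065,2.2,4.3,0,0,0,0,-0.065,2.2,4.3,0,0,0,0,-0.065,2.2,4.3,0,0,0,0,-0.065,2.2,4.3,0,0,0,0,-0.065,2.2,4.3,0,0,0,0,-0.065,2.2,4.3,0,0,0,0,-0.065,2.2,4.3,0,0])

```text
clock: 0.9
eef_pos: [0.3977, -0.2316, 0.2253]
ee_rot: [-0.003, 0.996, -0.095, -0.001]
wrist_force: [1.5, -0.3, 0.2]
opening: -0.001
```

Request:
step_arm(moves=[-0.022,-0.14,0.02,0,-0.4,0,0,-0.022,-0.14,0.02,0,-0.4,0,0,-0.022,-0.14,0,0,0,0,0,-0.022,-0.14,0,0,0,0,0,-0.022,-0.14,0,0,0,0,0,-0.022,-0.14,0,0,0,0,0,-0.022,-0.14,0,0,0,0,0])

```text
clock: 1.6
eef_pos: [0.4077, -0.2271, 0.2289]
ee_rot: [0.042, 0.869, -0.044, 0.491]
wrist_force: [-0.0, -2.3, -0.1]
opening: 0.004
```

```bash
cat >> h.py <<'E'
from scipy.spatial.transform import Rotation
def loc():
    o=manip.get_obs(); q=o['ee_rot']; R=Rotation.from_quat([q[1],q[2],q[3],q[0]]).as_matrix()
    d=np.array([.988,-.153]); l=np.array([.153,.988]); p=o['eef_pos']; r=p[:2]-[.590,-.265]
    print('t',round(o['clock'],2),'local',np.r_[r@d,r@l,p[2]].round(4),'z-axis',[round(R[:2,2]@d,3),round(R[:2,2]@l,3),round(R[2,2],3)],'y-ax',R[:,1].round(3),'j',o['joints'].round(2),'F',o['wrist_force'].round(1))
E
python3 -c "from h import *;loc()"
```

```text
t 1.6 local [-0.1859  0.0096  0.2289] z-axis [np.float64(0.857), np.float64(0.015), np.float64(-0.515)] y-ax [-0.118 -0.993  0.029] j [-1.14 -0.44 -1.06  0.23  0.81  2.43] F [-0.  -2.3 -0.1]
```

Request:
step_arm(moves=[0,0,0,1.2,-0.4,-3.3,0,0,0,0,1.2,-0.4,-3.3,0,0,0,0,1.2,-0.4,-3.3,0,0,0,0,1.2,-0.4,-3.3,0,0,0,0,1.2,-0.4,-3.3,0,0,0,0,0,0,0,0])

```text
clock: 2.2
eef_pos: [0.4794, -0.2796, 0.0825]
ee_rot: [0.038, 0.875, -0.041, 0.481]
wrist_force: [-0.1, 0.4, -0.9]
opening: -0.002
```

```bash
python3 -c "
from h import *;loc()
a=snap('top','top1.png')['img'][120:260,300:440];b=snap('scene','scene1.png')['img'][80:220,130:270]
cv2.imwrite('pics/z1.png',cv2.resize(np.hstack([a,b])[:,:,::-1],None,fx=2.8,fy=2.8,interpolation=2))"
```

```text
t 2.2 local [-0.1071 -0.0314  0.0825] z-axis [np.float64(0.845), np.float64(0.024), np.float64(-0.534)] y-ax [-0.108 -0.994  0.027] j [-1.    0.17 -1.07 -0.47  0.71  2.54] F [-0.1  0.4 -0.9]
```

View pics/z1.png

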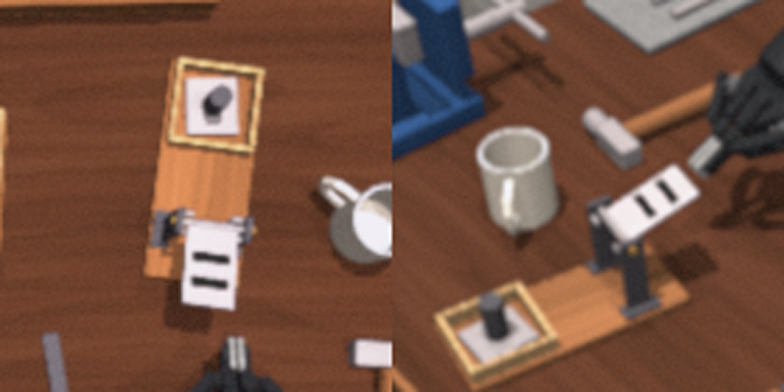

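The paddle is untouched. The tip is 24 mm short of it and about 30 mm too far right, so I'll correct sideways and go lower.

Request:
step_arm(moves=[0,0,0,-0.2,1.6,-1.0,0,0,0,0,-0.2,1.6,-1.0,0,0,0,0,0,0,0,0])

```text
clock: 2.6
eef_pos: [0.4905, -0.2673, 0.0811]
ee_rot: [0.037, 0.876, -0.033, 0.48]
wrist_force: [0.2, 0.5, 0.9]
opening: 0.004
```

```bash
python3 -c "from h import *;loc()"
```

```text
t 2.6 local [-0.0979 -0.0174  0.0811] z-axis [np.float64(0.844), np.float64(0.033), np.float64(-0.536)] y-ax [-0.093 -0.995  0.034] j [-0.96  0.18 -1.08 -0.49  0.68  2.56] F [0.2 0.5 0.9]
```

Request:
step_arm(moves=[0.02,0.13,0,-1.0,0.5,0,0,0.02,0.13,0,-0.5,0.8,-0.5,0,0,0,0,0,0.6,-1.0,0,0,0,0,0,0,0,0])

```text
clock: 3.0
eef_pos: [0.4777, -0.2487, 0.0702]
ee_rot: [0.027, 0.926, -0.036, 0.374]
wrist_force: [-0.4, 0.4, 0.0]
opening: -0.002
```

```bash
python3 -c "from h import *;loc()"
```

```text
t 3.0 local [-0.1134 -0.0011  0.0702] z-axis [np.float64(0.694), np.float64(0.029), np.float64(-0.719)] y-ax [-0.087 -0.996  0.024] j [-0.87  0.05 -0.98 -0.08  0.5   2.51] F [-0.4  0.4  0. ]
```

Request:
step_arm(moves=[0,0,0,1.3,-0.2,-0.3,0,0,0,0,1.3,-0.2,-0.3,0,0,0,0,1.3,-0.2,0,0,0,0,0,0,0,0,0])

```text
clock: 3.4
eef_pos: [0.5214, -0.257, 0.0673]
ee_rot: [0.03, 0.925, -0.035, 0.377]
wrist_force: [0.3, 0.1, 0.5]
opening: -0.002
```

```bash
python3 -c "from h import *;loc()"
```

```text
t 3.4 local [-0.069  -0.0026  0.0673] z-axis [np.float64(0.699), np.float64(0.025), np.float64(-0.714)] y-ax [-0.088 -0.996  0.03 ] j [-0.79  0.13 -0.92 -0.13  0.45  2.58] F [0.3 0.1 0.5]
```

Request:
step_arm(moves=[0,0,0,0,0,1.0,0,0,0,0,0.1,0,1.0,0,0,0,0,0.2,0,1.0,0,0,0,0,0.3,0,1.0,0,0,0,0,0.4,-0.1,1.0,0,0,0,0,0.5,-0.1,1.0,0,0,0,0,0,0,0,0])

```text
clock: 4.1
eef_pos: [0.5357, -0.257, 0.123]
ee_rot: [0.026, 0.927, -0.037, 0.372]
wrist_force: [0.5, 0.3, 0.3]
opening: 0.0
```

```bash
python3 -c "
from h import *;loc()
a=snap('top','top2.png')['img'][120:260,300:440];b=snap('scene','scene2.png')['img'][80:220,130:270]
cv2.imwrite('pics/z2.png',cv2.resize(np.hstack([a,b])[:,:,::-1],None,fx=2.8,fy=2.8,interpolation=2))"
```

```text
t 4.1 local [-0.0549 -0.0004  0.123 ] z-axis [np.float64(0.691), np.float64(0.03), np.float64(-0.722)] y-ax [-0.088 -0.996  0.022] j [-0.77  0.02 -0.84  0.06  0.44  2.6 ] F [0.5 0.3 0.3]
```

View pics/z2.png

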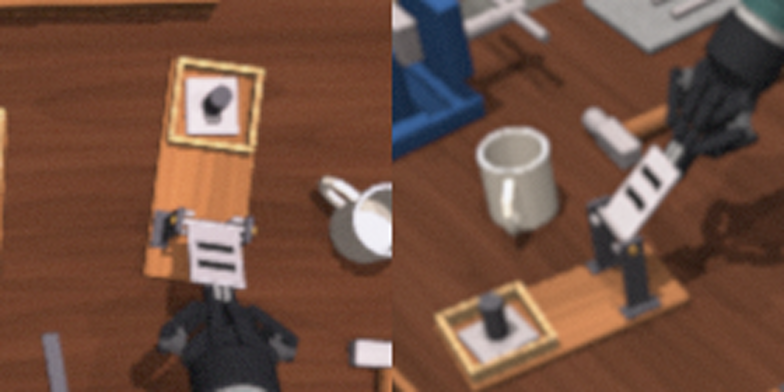

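The paddle is at about 50° and riding on the fingertip. I keep following the arc over the top.

Request:
step_arm(moves=[0,0,0,0.8,-0.1,0.8,0,0,0,0,0.8,-0.1,0.7,0,0,0,0,0.8,-0.1,0.5,0,0,0,0,0.8,-0.1,0.3,0,0,0,0,0.8,-0.15,0.1,0,0,0,0,0.8,-0.15,0,0,0,0,0,0.8,-0.15,-0.1,0,0,0,0,0.8,-0.1,-0.2,0])

```text
clock: 5.0
eef_pos: [0.6028, -0.2657, 0.1426]
ee_rot: [0.025, 0.928, -0.038, 0.37]
wrist_force: [-1.1, -0.2, 0.9]
opening: 0.0
```

```bash
python3 -c "from h import *;loc()"
```

```text
t 5.0 local [0.0128 0.0013 0.1426] z-axis [np.float64(0.688), np.float64(0.031), np.float64(-0.725)] y-ax [-0.089 -0.996  0.018] j [-0.68  0.09 -0.71  0.1   0.38  2.68] F [-1.1 -0.2  0.9]
```

Request:
step_arm(moves=[0.013,0.08,0,0.75,-0.1,-0.2,0,0.013,0.08,0,0.75,-0.1,-0.3,0,0.013,0.08,0,0.75,-0.15,-0.35,0,0.013,0.08,0,0.75,-0.15,-0.45,0,0.013,0.08,0,0.7,-0.15,-0.5,0,0.013,0.08,0,0.5,-0.1,-0.7,0,0.013,0.08,0,0.4,-0.1,-0.7,0,0,0,0,0,0,0,0])

```text
clock: 5.8
eef_pos: [0.6517, -0.2725, 0.1019]
ee_rot: [-0.009, 0.995, -0.047, 0.083]
wrist_force: [-0.3, -0.2, 0.1]
opening: 0.0
```

```bash
python3 -c "
from h import *;loc()
a=snap('top','top3.png')['img'][120:260,300:440];b=snap('scene','scene3.png')['img'][80:220,130:270]
cv2.imwrite('pics/z3.png',cv2.resize(np.hstack([a,b])[:,:,::-1],None,fx=2.8,fy=2.8,interpolation=2))"
```

```text
t 5.8 local [0.0621 0.002  0.1019] z-axis [np.float64(0.162), np.float64(0.035), np.float64(-0.986)] y-ax [-0.092 -0.995 -0.026] j [-0.53  0.41 -0.13  0.89  0.09  2.72] F [-0.3 -0.2  0.1]
```

View pics/z3.png

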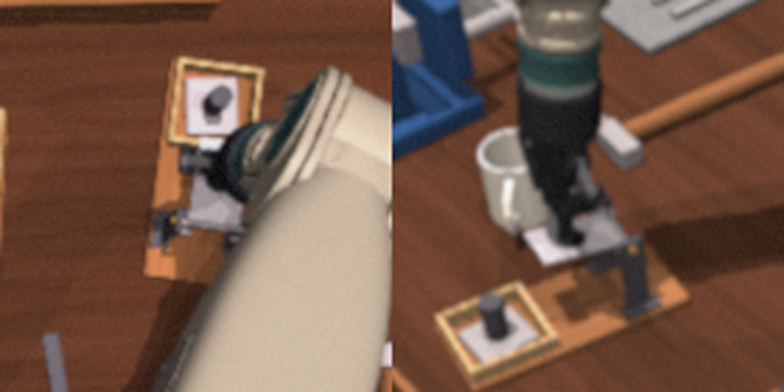

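The paddle is nearly down. I press lower in small steps until the force shows it is on the stop.

Request:
step_arm(moves=[0,0,0,0,0,-0.3,0,0,0,0,0,0,-0.3,0,0,0,0,0,0,-0.2,0,0,0,0,0,0,-0.2,0])

```text
clock: 6.3
eef_pos: [0.6471, -0.2711, 0.0929]
ee_rot: [-0.009, 0.995, -0.048, 0.084]
wrist_force: [-1.9, 1.2, 12.2]
opening: -0.0
```

```bash
python3 -c "from h import *;loc()"
```

```text
t 6.3 local [0.0573 0.0027 0.0929] z-axis [np.float64(0.165), np.float64(0.036), np.float64(-0.986)] y-ax [-0.093 -0.995 -0.027] j [-0.53  0.41 -0.16  0.86  0.09  2.72] F [-1.9  1.2 12.2]
```

The force is 12 N, well above the hinge's 0.6 N, so the paddle is on its hard stop. I retract straight up, then back, and check.

Request:
step_arm(moves=[0,0,0,0,0,1,0,0,0,0,0,0,3,0,0,0,0,0,0,4,0,0,0,0,0,0,4,0,0,0,0,-4,0,3,0,0,0,0,-4.5,0,0,0,0,0,0,-4.5,0,0,0,0,0,0,-4.5,0,0,0])

```text
clock: 7.1
eef_pos: [0.4684, -0.2704, 0.2505]
ee_rot: [-0.007, 0.995, -0.046, 0.086]
wrist_force: [-1.8, -0.3, 0.8]
opening: -0.001
```

Request:
step_arm(moves=[0,0,0,-3,-4.5,0,0,0,0,0,-3,-4.5,0,0,0,0,0,-2,-4.5,0,0,0,0,0,-1,-4.5,0,0,0,0,0,0,0,0,0])

```text
clock: 7.6
eef_pos: [0.3706, -0.4447, 0.2529]
ee_rot: [-0.006, 0.995, -0.047, 0.086]
wrist_force: [-1.7, -0.2, -1.1]
opening: 0.002
```

```bash
python3 -c "
from h import *;loc()
A=snap('top','top4.png')['img'];B=snap('scene','scene4.png')['img']
a=A[120:260,300:440];b=B[80:220,130:270]
cv2.imwrite('pics/z4.png',cv2.resize(np.hstack([a,b])[:,:,::-1],None,fx=2.8,fy=2.8,interpolation=2))
for n,x in(('top',A),('scene',B)):
    d=np.abs(cv2.imread(f'pics/{n}0.png')[:,:,::-1].astype(int)-x).max(2)>50
    k,_,s,_=cv2.connectedComponentsWithStats(d.astype(np.uint8)); print(n,[r.tolist() for r in s[1:] if r[4]>6])
s=dict(np.load('pics/scene4.png.npz'))
d=np.array([.988,-.153])
for sg in(-1,1):
    e=np.array([.590,-.265])+.085*d+sg*.025*np.array([.153,.988]); print([(proj(np.load(f'pics/{n}4.png.npz'),[*e,.092])-o)*2.8+q for n,o,q in(('top',[300,120],[0,0]),('scene',[130,80],[392,0]))])
"
```

```text
t 7.6 local [-0.1893 -0.2111  0.2529] z-axis [np.float64(0.169), np.float64(0.03), np.float64(-0.985)] y-ax [-0.092 -0.996 -0.02 ] j [-1.07  0.12 -0.18  1.19  0.15  2.18] F [-1.7 -0.2 -1.1]
top [[364, 169, 25, 32, 616], [361, 200, 25, 31, 580], [463, 283, 76, 73, 2085], [435, 291, 8, 30, 169], [462, 293, 7, 7, 30], [530, 297, 11, 12, 78], [545, 297, 8, 8, 29], [545, 297, 15, 32, 235], [546, 331, 9, 10, 37], [496, 337, 12, 25, 153], [510, 337, 5, 11, 40], [462, 339, 98, 81, 4163], [485, 340, 8, 29, 167], [516, 353, 4, 2, 7], [274, 356, 8, 7, 33], [496, 357, 3, 7, 14], [252, 359, 18, 13, 82], [301, 360, 9, 8, 28], [506, 361, 2, 6, 8], [510, 360, 4, 12, 21], [271, 362, 10, 6, 18], [496, 363, 7, 11, 59], [349, 368, 11, 9, 33], [224, 371, 23, 16, 133], [279, 371, 43, 49, 1116], [339, 372, 10, 11, 38], [230, 382, 37, 38, 271], [473, 395, 4, 6, 11], [242, 397, 20, 23, 195], [464, 404, 9, 7, 15], [452, 411, 11, 9, 23]]
scene [[247, 0, 14, 24, 201], [217, 2, 30, 50, 792], [368, 5, 35, 60, 1439], [448, 30, 10, 14, 73], [431, 35, 27, 16, 149], [455, 59, 8, 21, 73], [433, 63, 23, 33, 282], [247, 66, 19, 10, 51], [250, 72, 19, 9, 57], [390, 93, 5, 3, 8], [385, 96, 28, 33, 454], [243, 103, 21, 11, 94], [411, 102, 26, 31, 338], [439, 106, 10, 8, 30], [380, 111, 8, 12, 42], [443, 118, 5, 8, 16], [338, 123, 19, 5, 32], [371, 130, 26, 21, 314], [207, 138, 33, 28, 447], [428, 143, 14, 22, 120], [370, 144, 7, 9, 26], [387, 151, 6, 5, 10], [177, 156, 35, 23, 447], [220, 171, 13, 12, 108], [187, 178, 26, 18, 286]]
[array([249.40993446, 145.08956947]), array([523.78351461, 238.01717335])]
[array([199.16180266, 138.47499783]), array([546.27244877, 268.28717047])]
```

View pics/z4.png

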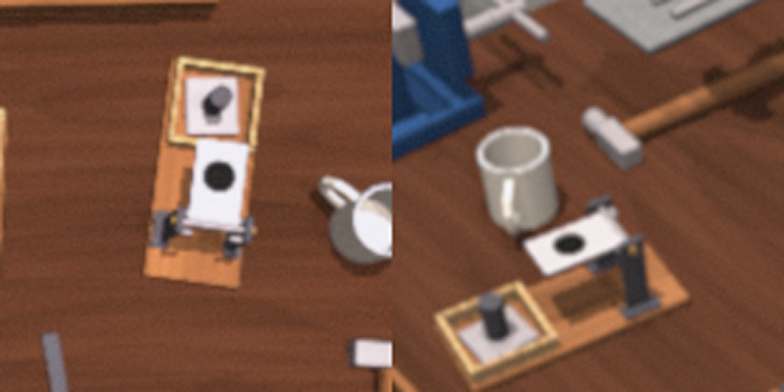

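The last picture shows the disc on top. The free edge is at about (525,240) to (543,274), against (524,238) to (546,268) predicted for fully level. Post, cup and hammer head look unmoved, and the robot is clear.

```bash
python3 -c "from h import *;print(manip.sign_off())"
```

```text
the job is handed in; nothing more can be done
None
```

The post job's marker paddle now lies down on its tray's side with the disc on top, and the job is handed in. I hooked a shut fingertip under its free edge, lifted it over the axle and pressed it onto its hard stop. That took 7.6 s of the 43 s allowed.

- **Paddle down:** the last press met about 12 N, against 0.6 N for the hinge alone, so it is on the stop. In the final picture its free edge is within about 2 mm of where a level paddle should appear.
- **Nothing else moved:** comparing before and after pictures, the only changes are the paddle and its shadow, plus regions I took to be the arm and its shadow, including one on the hammer handle. The other two markers, the trays and the rest of the bench show no change.
- **Arm trouble:** my first approach at about 30° below horizontal ran joint 3 up to its limit (-1.08), and the tip drifted about 3 cm sideways. It touched nothing. I tilted the tool to about 45° and carried on normally.

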